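Empty the belt printer's catch tray into the pegboard basket

TASK

Lift the red basket off its two pegs and stand it on the desk against the open end of the printer's catch tray, then slide the three finished prints along the tray and off its lip so that they drop into the basket; push them, do not lift them out. Leave the basket standing upright there with all three prints in it, and leave the unfinished blue print on the belt and everything else on the desk where they are.

Things in the scene. Friction and masses are not known exactly. Their poses are not given: they have to be found in the camera images.
- printer: Desktop belt 3D printer with an aluminium catch tray on legs; fixed. Origin: on the desk below the middle of the tray's open lip; y points out of the tray (the way prints leave), x along the lip, z up. Tray floor: top z=105 mm, underside 99, y=0 (lip) to -240; inside x=+-95; side and back walls (back inner face y=-236) up to z=135. Front legs' front faces y=-52: a low basket tucks under the lip.
- tray_mouth (a point): Middle of the open, square lip of the tray, at the top of its floor, 105 mm above the desk.
- belt_end (a point): Middle of the belt's front end, behind the tray: 160 mm above the desk, 240 mm behind the lip. The black belt runs on from here 340 mm further back, machine 280 wide; sloping gantry and print head begin 200 mm behind this point, up to 400 mm above the desk, filament spool above to 560.
- basket: Red plastic basket, 220 x 170 x 80 mm (x, y, z), walls and floor 4 mm, open top, 250 g, with a rigid upright handle: uprights at x=+-104, y=0, and a level 12 mm bar along x at z=210. Origin: centre of its underside; z up. It starts hanging upright by the bar on two pegs of the pegboard, underside about 50 mm above the desk.
- basket_grip (a point): Middle of the basket's handle bar: black grip, 60 mm long (along the basket's x), 16 mm wide, 18 mm high, 210 mm above the basket's underside. The two pegs hold the bar 55 mm to either side of it.
- pegboard: White pegboard standing on the desk, 350 mm high, facing its own -y; fixed. Origin: on the desk below the face, midway between the two basket pegs; panel x=-130 to 350, z up. Pegs (8 mm steel) at x=+-55 stick out to y=-150; the bar sits in a dip at y=-125, tips turn up 18 mm: raise the bar 25 mm or more, then draw it out along -y. Black headset fixed at x=250, 85 mm out.
- print_hanger: Finished print, orange U-shaped headset hanger 36 x 85 x 32 mm (ends 32 high, middle 12). Loose, about 50 g, lies on the tray floor. Origin: centre of its underside; y along its length, z up.
- print_cradle: Finished print, green controller cradle 36 x 80 x 32 mm (block 22 high with two ribs on top). Loose, about 50 g, lies on the tray floor. Origin: centre of its underside; y along its length, z up.
- print_box: Finished print, yellow open-topped card box 36 x 75 x 30 mm. Loose, about 50 g, lies on the tray floor. Origin: centre of its underside; y along its length, z up.
- half_print: Unfinished blue print, 60 x 60 x 22 mm block, loose on the printer's belt under the print head. Origin: centre of its underside. Must stay.
- controller: White game controller, about 100 x 155 x 50 mm, loose on the desk beyond the tray. Origin: centre of its underside. Must stay.
- planter: White ceramic planter, 120 mm across, 100 mm high plus leaves to 170. Origin: centre of its underside. Must stay.
- dice_tray: Wooden dice tray 160 x 120 x 30 mm with dice. Origin: centre of its underside. Must stay.
There are look-alikes about, which are no part of the job. There is more than one size of the print_box; the one meant has the size given above.

How it is judged:
On the way:
1. the basket is off its pegs and stands upright on the desk at the open end of the tray (x of basket in the frame of printer between -0.06 and 0.06 m and y of basket in the frame of printer between 0.03 and 0.17 m and height (world z) of basket below 0.008 m and angle between basket's own z axis and vertical below 0.08 rad and linear speed of basket below 0.03 m/s), for 0.2 s.
At the end, for the whole second after the job is handed in: Basket at rest upright on the desk (tilt < 0.08 rad, underside < 8 mm up), centre within 60 mm sideways of the lip's middle and 30 to 170 mm out from it; all three prints at rest inside its outline, origins below 75 mm above its underside, not touching the printer (all of step 1 and x of print_hanger in the frame of basket between -0.11 and 0.11 m and y of print_hanger in the frame of basket between -0.085 and 0.085 m and z of print_hanger in the frame of basket between 0 and 0.075 m and contact force between each of print_hanger, print_cradle, print_box and printer below 0.05 N and linear speed of each of print_hanger, print_cradle, print_box below 0.03 m/s and x of print_cradle in the frame of basket between -0.11 and 0.11 m and y of print_cradle in the frame of basket between -0.085 and 0.085 m and z of print_cradle in the frame of basket between 0 and 0.075 m and x of print_box in the frame of basket between -0.11 and 0.11 m and y of print_box in the frame of basket between -0.085 and 0.085 m and z of print_box in the frame of basket between 0 and 0.075 m).
It fails at once if a finished print is lifted more than 45 mm above the tray floor (height (world z) of any of print_hanger, print_cradle, print_box above 0.15 m).
It fails at once if the unfinished print on the belt is moved by more than 15 mm (distance of half_print from where it was at the start of the episode above 0.015 m).
It fails at once if the controller, planter or dice tray is moved by more than 30 mm (distance of any of controller, planter, dice_tray from where it was at the start of the episode above 0.03 m).
It also fails if it takes over 72 s, if anything falls off the work surface, if the arm or the gripper's body presses on something with over 40 N, if the wrist force passes 120 N, or if a joint passes its speed limit or range.

ROBOT

A 6-joint arm with a two-finger parallel gripper is mounted at the origin on the work surface. World frame = base frame: x ahead of the robot, y to its left, z up, the work surface at z = 0. Lengths are in m, angles in rad, forces in N, time in s.
With the tool pointing down it reaches from about 0.325 to 0.925 m from the base axis. Payload 3.1 kg.
Tool frame: the origin (TCP) lies midway between the tips of the shut fingers; the grasp point (between the pads) lies 19 mm behind it; z points along the fingers, y is the line along which they close (so a half turn about z gives the same grasp; the last joint's range is limited). The gripper opens to 85 mm and grips with 20 to 120 N. Pads are 22 mm wide; open, the fingers measure 114 mm over their backs; the gripper's body (76 mm by 85 mm) begins 54 mm behind the grasp point. The pads swing forward as they close: fully open they stand 13 mm farther back than shut.
Start: joints at [1.064, 0.217, 1.613, -0, 1.311, -0.112], TCP at [0.24, 0.577, 0.231] pointing down, gripper open.
Joint ranges: [-2.75, 2.75], [-0.78, 2.1], [0.31, 2.55], [-1.13, 4.27], [0.13, 2.63], [-2.58, 2.58]. Speed limits (rad/s): [2.79, 2.79, 3.14, 3.14, 3.14, 3.14].

INTERFACE

Orientations are given as a 3x3 rotation matrix whose columns are the frame's x, y, z axes.
In Python, from cell import sensors, eyes, robot, finder gives the robot as it stands. The module is installed in compiled form; this text tells all that it offers.
- The arm moves only by the tool move_arm, never from a script. Its argument "commands" is a list that holds one entry, the list of rows, each a list of 5 numbers: the closure, from 0 (fully open) to 1 (shut), then the shift along the tool's x, y, z as a fraction of full scale, then the turn about the tool's z as a fraction of full scale. In form: [[[hand, dx, dy, dz, roll], ...]]. A call has 1 to 20 rows; each row is the pose to reach, as a shift and turn from the pose commanded when the call began, along the tool's axes at that moment, turning the shorter way round; what a row does not reach only later rows make up. Full scale, the value 1, is 0.08 m for a shift and pi rad for a turn. A row lasts 1/12 s, in which the tool goes at most 41.7 mm and 7.16 degrees, less where a joint would pass 70% of its speed; a pose out of reach is approached as far as the arm can. A call with a number of a shift or a turn outside -1 to 1 is refused whole. A call with a gripper value outside its range is refused whole. The fingers move at their own pace and stop on an object; "grip_force" is the grip in N (left out, the last holds). Time passes only in rows, so rows that repeat a pose let the fingers close. It gives the time, the measured TCP pose, the force, the opening and the grip force at its end, in the units of the state.
- sensors.read_state(): the state, without advancing time (a new reading comes with each control period).
- eyes.grab_frame(name): name is "side" or "top"; returns a dict with "frame" (420x560x3 uint8, red, green, blue), "camera_matrix" (3x3 intrinsics, pixels), "camera_from_world" (4x4, takes a point from world to camera coordinates). Camera axes: x right, y up, looking along -z (the intrinsics and any distortion apply to the point x, -y, -z); pixel columns grow to the right and rows downward; lengths in m; the calibration is good to about 2 mm. A picture is of the moment at which its call begins. There is no depth.
- robot.finish_job(): hands the job in; it is judged then, once.
Trained networks look in a picture, given as the dict that the camera call returned (one of the last four; its "shot" number tells which), for a name from the list of things; names that differ only in an ending like _2 or _b are one class to them, and where a whole thing is asked for, a point or a joint stands for the part that bears it (a point fixed in the world has none). Each returns a list of dicts, best first, with "confidence" (0 to 1); they miss things now and then, are a little off and sometimes report something else, mostly with a low value. They report only what shows in the picture. A call takes as long as a camera call. They do not tell look-alikes from the thing itself.
- finder.find_in(picture, thing): "position" ([x, y, z] in m, in world coordinates, good to about 4 mm: the middle of the surface that is visible of it).
- finder.silhouettes(picture, thing): "region" (420x560 bool, what is visible of it).
- finder.mark_of(picture, thing): "position" ([x, y, z] in m, in world coordinates, good to about 4 mm: a listed point, or the origin of a listed thing).
The state is a dict: "time_s": time; "qpos": joint angles; "qd": joint speeds; "tau": joint torques, N m; "ee_pos": TCP position; "tcp_rot": TCP orientation; "ft_force": force on the tool from outside, world axes, zero at the start; "wrist_torque": the same for the moment, N m; "width": finger opening in m; "gripper_force": force on a finger pad.
Only numpy, scipy, OpenCV 4.12 (cv2) and the standard library are available. Lean on these libraries where they do the work, as an engineer would, in place of code of your own. Each camera call takes 0.05 s, during which the arm holds its last target. There are 200 camera calls.

## Working session

There is one attempt and no reset: what is moved stays moved. The work goes in short steps, Python scripts to look and compute and a tool call to move; the robot and the scene stay as the last step left them, time stands still between calls to the robot, and variables do not carry over. Pictures are saved under pics/ and viewed, at most 10 in all, crops included, and the job is handed in when it is done.

Besides the shell and the picture viewer there is one more tool, called after ">>>" as name(argument=value, ...) on one line, values as JSON. move_arm: Moves the arm, as the interface text tells. Shift numbers are shares of 0.08 m and turn numbers shares of pi rad, none past 1 either way. Its arguments: {"type":"object","properties":{"commands":{"type":"array","items":{"type":"array","items":{"type":"array","items":{"type":"number"}}}},"grip_force":{"type":"number"}},"required":["commands"]}

```bash
mkdir -p pics; cat > h.py <<'E'
import numpy as np, cv2
from cell import sensors, eyes, robot, finder
def proj(f,P):
    P=np.atleast_2d(P); T=f["camera_from_world"]; c=P@T[:3,:3].T+T[:3,3]
    p=np.c_[c[:,0],-c[:,1],-c[:,2]]@f["camera_matrix"].T
    return p[:,:2]/p[:,2:]
def ray(f,uv,z):
    T=f["camera_from_world"]; R=T[:3,:3]; o=-R.T@T[:3,3]
    d=np.linalg.inv(f["camera_matrix"])@[uv[0],uv[1],1]; d=R.T@np.array([d[0],-d[1],-d[2]])
    return o+d*(z-o[2])/d[2]
def save(f,n): cv2.imwrite("pics/"+n,f["frame"][:,:,::-1])
E
python3 - <<'E'
from h import *
np.set_printoptions(precision=3,suppress=True)
F={n:eyes.grab_frame(n) for n in("side","top")}
for n,f in F.items():
    save(f,n+"0.png")
    T=f["camera_from_world"];print(n,-T[:3,:3].T@T[:3,3], f.keys())
    for t in["printer","tray_mouth","belt_end","basket","basket_grip","pegboard","print_hanger","print_cradle","print_box","half_print","controller","planter","dice_tray"]:
        r=finder.mark_of(f,t)
        print(t,[(np.array(x["position"]).round(3).tolist(),round(x["confidence"],2),proj(f,x["position"])[0].round().tolist()) for x in r[:4]])
s=sensors.read_state();print(s["ee_pos"],s["tcp_rot"],s["time_s"])
E
```

```text
side [ 0.171 -0.721  0.918] dict_keys(['frame', 'camera_matrix', 'camera_from_world', 'shot'])
printer [([0.541, -0.049, 0.001], 0.9, [280.0, 279.0]), ([0.534, -0.052, 0.104], 0.24, [278.0, 255.0])]
tray_mouth [([0.534, -0.052, 0.104], 0.63, [278.0, 255.0])]
belt_end [([0.51, -0.292, 0.163], 0.96, [322.0, 313.0])]
basket [([0.512, 0.336, 0.05], 0.62, [215.0, 191.0])]
basket_grip [([0.51, 0.336, 0.262], 0.94, [207.0, 134.0]), ([0.511, 0.335, 0.047], 0.24, [215.0, 192.0])]
pegboard [([0.774, 0.109, -0.0], 0.69, [321.0, 218.0])]
print_hanger [([0.46, -0.18, 0.104], 0.89, [276.0, 302.0])]
print_cradle [([0.521, -0.17, 0.106], 0.59, [297.0, 288.0])]
print_box [([0.364, -0.075, 0.001], 0.69, [224.0, 311.0]), ([0.714, -0.249, -0.003], 0.65, [375.0, 308.0]), ([0.791, -0.083, 0.0], 0.55, [361.0, 256.0])]
half_print [([0.47, -0.447, 0.158], 0.82, [349.0, 386.0])]
controller [([0.779, 0.108, 0.0], 0.6, [322.0, 218.0])]
planter [([0.796, -0.085, -0.004], 0.89, [363.0, 256.0])]
dice_tray [([0.727, 0.3, -0.0], 0.98, [279.0, 190.0]), ([0.533, -0.054, 0.104], 0.21, [278.0, 256.0])]
top [0.455 0.002 
[... 468 characters left out ...]
[([0.504, 0.458, 0.002], 0.96, [177.0, 230.0])]
print_hanger [([0.461, -0.185, 0.104], 0.8, [351.0, 245.0])]
print_cradle [([0.778, 0.105, 0.002], 0.72, [273.0, 159.0]), ([0.525, -0.172, 0.1], 0.69, [347.0, 227.0])]
print_box [([0.716, -0.251, -0.003], 0.87, [367.0, 178.0]), ([0.585, -0.145, 0.101], 0.8, [340.0, 210.0]), ([0.368, -0.075, 0.006], 0.62, [318.0, 270.0])]
half_print [([0.473, -0.448, 0.159], 0.58, [429.0, 244.0])]
controller [([0.779, 0.103, 0.002], 0.55, [273.0, 159.0])]
planter [([0.792, -0.083, -0.0], 0.69, [323.0, 157.0])]
dice_tray [([0.729, 0.296, 0.001], 0.59, [222.0, 171.0])]
[0.24  0.577 0.231] [[-0.923  0.385 -0.   ]
 [ 0.385  0.923  0.   ]
 [ 0.     0.    -1.   ]] 1.4
```

View pics/side0.png

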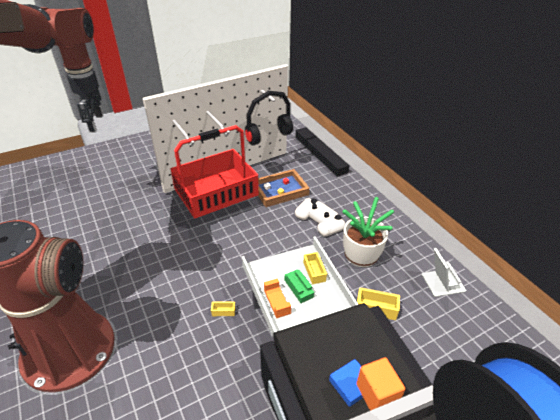

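View pics/top0.png

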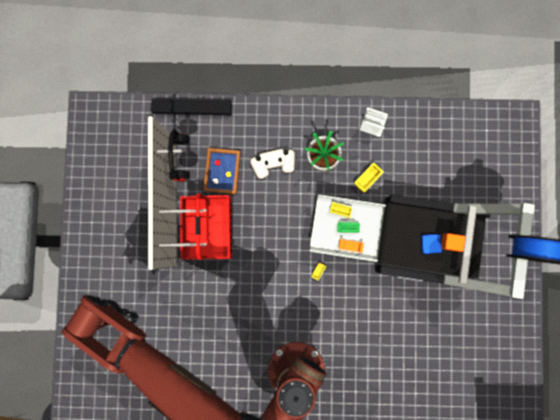

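Side view: the red basket hangs on the pegs at (213,180), with its black grip at (208,134). The tray holds orange (277,297), green (299,285) and yellow (315,267).

Possible confusions for print_box, in side-view pixels:
- (315,267), in the tray
- (224,309), small, on the desk
- (380,302), large, on the desk

The orange cube at (382,385) belongs to the print head. By the description ("on the tray floor"), the one at (315,267) is right. I'll check its size and all the yaws in a close crop.

```bash
python3 - <<'E'
from h import *
np.set_printoptions(precision=3,suppress=True)
F={n:eyes.grab_frame(n) for n in("top","side")}
hs={"print_hanger":.135,"print_cradle":.13,"print_box":.135,"basket":.13}
for n,f in F.items():
  for t,z in hs.items():
    for r in finder.silhouettes(f,t)[:4]:
        m=r["region"].astype(np.uint8); ys,xs=np.nonzero(m)
        c=np.array([xs.mean(),ys.mean()]); zz=z if not(t=="print_box" and not (abs(ray(f,c,.13)[:2]-[.58,-.14])<.04).all()) else .03
        P=np.array([ray(f,(x,y),zz)[:2] for x,y in zip(xs,ys)]).astype(np.float32)*1000
        print(n,t,round(r["confidence"],2),c.round(),cv2.minAreaRect(P))
a=F["side"]["frame"][235:325,200:420]; b=F["top"]["frame"][185:275,290:400]
im=np.hstack([cv2.resize(a,None,fx=3.4,fy=3.4,interpolation=2)]) 
bb=cv2.resize(b,None,fx=3,fy=3,interpolation=2); cc=cv2.resize(F["top"]["frame"][185:275,140:250],None,fx=3,fy=3,interpolation=2)
o=np.zeros((600,760,3),np.uint8); o[:im.shape[0],:im.shape[1]]=im; o[310:310+270,:330]=bb; o[310:580,340:670]=cc
cv2.imwrite("pics/crop.png",o[:,:,::-1])
E
```

```text
top print_hanger 0.67 [351. 245.] ((460.1890563964844, -180.36439514160156), (87.37504577636719, 36.07797622680664), 82.8446044921875)
top print_cradle 0.72 [348. 227.] ((524.0971069335938, -171.05487060546875), (34.97854995727539, 76.96414184570312), 1.3541240692138672)
top print_box 0.59 [368. 177.] ((714.5673217773438, -250.1821746826172), (51.50688552856445, 108.55189514160156), 48.34785079956055)
top print_box 0.58 [340. 209.] ((584.27587890625, -142.85403442382812), (74.79051208496094, 37.9976692199707), 76.31396484375)
top basket 0.9 [206. 227.] ((516.2337646484375, 327.0328369140625), (232.85118103027344, 189.8632354736328), 2.278257369995117)
side print_hanger 0.62 [277. 298.] ((455.77508544921875, -191.02841186523438), (104.44316101074219, 41.58229446411133), 82.8516845703125)
side print_hanger 0.46 [214. 177.] ((519.3131103515625, 352.4042053222656), (457.6421813964844, 255.7944793701172), 74.67672729492188)
side print_cradle 0.57 [299. 285.] ((521.8057861328125, -179.9944305419922), (51.31336975097656, 92.52558898925781), 1.4160971641540527)
side print_cradle 0.56 [348. 382.] ((490.31072998046875, -433.31536865234375), (72.41009521484375, 69.2216796875), 3.9633803367614746)
side print_box 0.88 [381. 301.] ((710.978759765625, -257.28076171875), (79.63912200927734, 104.87371826171875), 47.09283447265625)
side print_box 0.72 [315. 268.] ((578.358642578125, -155.26319885253906), (96.60340118408203, 44.68852233886719), 76.08454132080078)
side print_box 0.69 [224. 309.] ((360.7713928222656, -87.02479553222656), (39.167606353759766, 58.09321975708008), 61.745819091796875)
side print_box 0.48 [222. 120.] ((795.204833984375, 787.36474609375), (867.5133666992188, 723.3171997070312), 80.07250213623047)
side basket 0.58 [214. 177.] ((520.9104614257812, 361.30804443359375), (464.4976806640625, 261.2723388671875), 75.56710052490234)
```

View pics/crop.png

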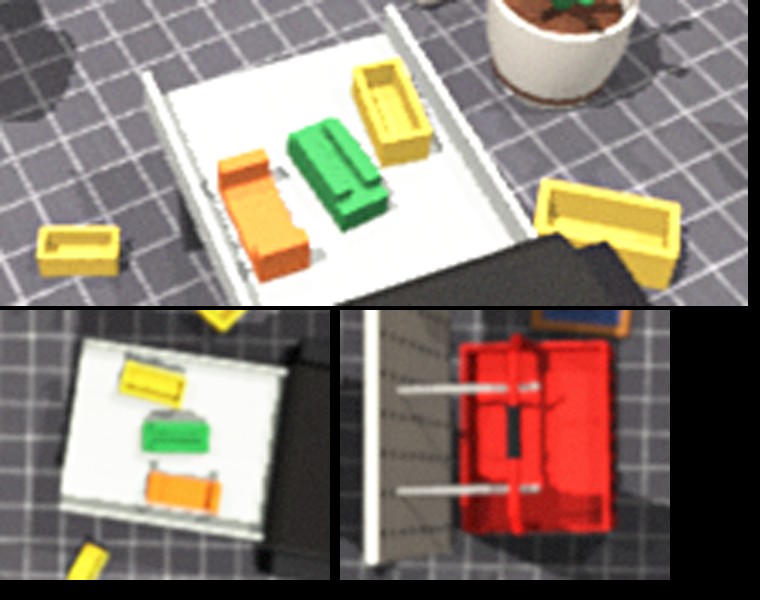

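The crop confirms the tray's yellow box at about 75 x 38 mm. The loose ones on the desk are smaller and larger. Its yaw runs along 76°, and the basket yaw is about 2°. Now I start moving.

>>> move_arm(commands=[[[0, 0, -0.5, -0.5, -0.07], [0, 0, -1, -1, -0.139], [0, 0, -1, -1, -0.139], [0, 0, -1, -1, -0.139], [0, 0, -1, -1, -0.139]]])

```text
time_s: 2.32
ee_pos: [0.2099, 0.5035, 0.3141]
tcp_rot: [[-0.999, -0.043, 0.003], [-0.043, 0.999, 0.005], [-0.003, 0.004, -1.0]]
ft_force: [-0.4, -1.0, -0.6]
width: 0.0852
gripper_force: 0.0
```

>>> move_arm(commands=[[[0, -0.35, -0.5, -0.5, 0], [0, -0.71, -1, -0.75, 0], [0, -0.71, -1, -0.75, 0], [0, -0.71, -1, -0.75, 0]]])

```text
time_s: 2.65
ee_pos: [0.2734, 0.4238, 0.3746]
tcp_rot: [[-0.999, -0.036, 0.006], [-0.036, 0.999, 0.002], [-0.006, 0.002, -1.0]]
ft_force: [-0.8, 0.4, 0.4]
width: 0.0854
gripper_force: 0.0
```

>>> move_arm(commands=[[[0, -0.5, -0.5, 0, 0], [0, -1, -1, 0, 0], [0, -1, -1, 0, 0], [0, -1, -1, 0, 0]]])

```text
time_s: 2.98
ee_pos: [0.356, 0.3461, 0.3696]
tcp_rot: [[-0.999, -0.035, -0.0], [-0.035, 0.999, -0.003], [0.0, -0.003, -1.0]]
ft_force: [0.1, -0.2, 0.3]
width: 0.0855
gripper_force: 0.0
```

>>> move_arm(commands=[[[0, -0.48, -0.05, 0, 0], [0, -0.96, -0.1, 0, 0], [0, -0.96, -0.1, 0, 0]]])

```text
time_s: 3.23
ee_pos: [0.4345, 0.3437, 0.3682]
tcp_rot: [[-0.999, -0.037, -0.0], [-0.037, 0.999, -0.002], [0.001, -0.002, -1.0]]
ft_force: [-0.7, 0.2, 0.0]
width: 0.0855
gripper_force: 0.0
```

>>> move_arm(commands=[[[0, -0.48, -0.05, 0, 0], [0, -0.96, -0.1, 0, 0], [0, -0.96, -0.1, 0.4, 0], [0, -0.96, -0.1, 0.6, 0], [0, -0.96, -0.1, 0.6, 0], [0, -0.96, -0.1, 0.6, 0]]])

```text
time_s: 3.73
ee_pos: [0.5057, 0.3398, 0.3205]
tcp_rot: [[-0.999, -0.042, -0.005], [-0.042, 0.999, -0.002], [0.005, -0.002, -1.0]]
ft_force: [-0.5, 1.1, 0.6]
width: 0.0853
gripper_force: 0.0
```

```bash
python3 - <<'E'
from h import *
for n in("side","top"):
    f=eyes.grab_frame(n); print([(x["position"],x["confidence"]) for x in finder.mark_of(f,"basket_grip")][:2])
    if n=="side": cv2.imwrite("pics/pre.png",cv2.resize(f["frame"][90:230,130:310],None,fx=4,fy=4,interpolation=2)[:,:,::-1])
print(sensors.read_state()["ee_pos"])
E
```

```text
[([0.509, 0.335, 0.26], 0.57)]
[([0.5121, 0.3348, 0.2579], 0.93)]
[0.50737104 0.34033613 0.32543715]
```

View pics/pre.png

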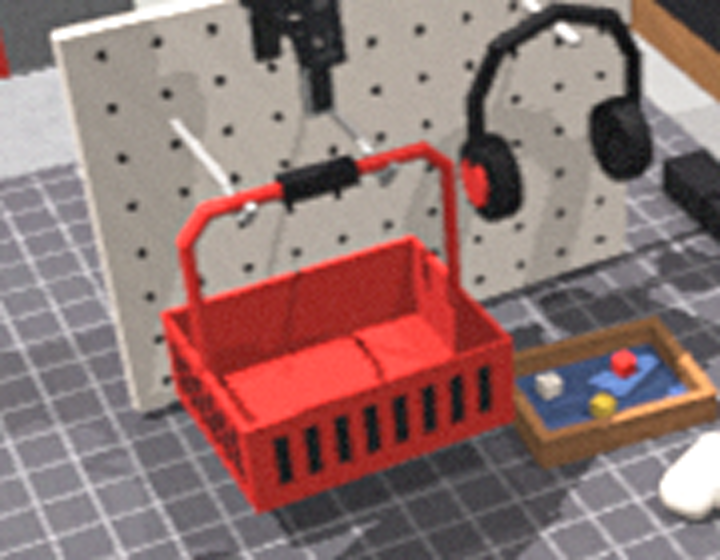

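The picture shows the gripper right above the black grip (crop (318,175)), with the pegs clear on either side. I descend and close.

>>> move_arm(commands=[[[0, -0.02, -0.06, 0.4, 0], [0, -0.02, -0.06, 0.8, 0], [0, -0.02, -0.06, 1, 0], [0, -0.02, -0.06, 1, 0], [0, -0.02, -0.06, 1, 0]]])

```text
time_s: 4.35
ee_pos: [0.5087, 0.3348, 0.2437]
tcp_rot: [[-0.999, -0.042, -0.0], [-0.042, 0.999, -0.0], [0.0, -0.0, -1.0]]
ft_force: [-0.3, -0.3, 0.9]
width: 0.0854
gripper_force: 0.0
```

>>> move_arm(commands=[[[0.5, 0, 0, 0, 0], [0.8, 0, 0, 0, 0], [1, 0, 0, 0, 0], [1, 0, 0, 0, 0], [1, 0, 0, 0, 0], [1, 0, 0, 0, 0], [1, 0, 0, 0, 0], [1, 0, 0, 0, 0]]], grip_force=70)

```text
time_s: 5.02
ee_pos: [0.5094, 0.3349, 0.2442]
tcp_rot: [[-0.999, -0.042, 0.001], [-0.042, 0.999, 0.001], [-0.002, 0.001, -1.0]]
ft_force: [0.5, 0.6, 3.1]
width: 0.0147
gripper_force: 70.5
```

>>> move_arm(commands=[[[1, 0, 0, -0.1, 0], [1, 0, 0, -0.2, 0], [1, 0, 0, -0.3, 0], [1, 0, 0, -0.4, 0], [1, 0, 0, -0.5, 0], [1, 0, 0, -0.55, 0], [1, 0, 0, -0.55, 0], [1, 0, 0, -0.55, 0]]])

```text
time_s: 5.68
ee_pos: [0.5091, 0.3348, 0.2878]
tcp_rot: [[-0.999, -0.042, 0.001], [-0.042, 0.999, 0.0], [-0.001, 0.0, -1.0]]
ft_force: [0.2, -0.6, -3.3]
width: 0.0149
gripper_force: 69.7
```

>>> move_arm(commands=[[[1, 0, -0.1, 0, 0], [1, 0, -0.25, 0, 0], [1, 0, -0.45, 0, 0], [1, 0, -0.65, 0, 0], [1, 0, -0.85, 0, 0], [1, 0, -1, 0, 0], [1, 0, -1, 0, 0]]])

```text
time_s: 6.27
ee_pos: [0.5122, 0.2516, 0.2868]
tcp_rot: [[-0.999, -0.039, -0.001], [-0.039, 0.999, -0.002], [0.001, -0.002, -1.0]]
ft_force: [0.5, -0.3, -3.7]
width: 0.0146
gripper_force: 69.7
```

```bash
python3 - <<'E'
from h import *
np.set_printoptions(precision=3,suppress=True)
f=eyes.grab_frame("top")
for a,b in(((318.3,195),(385,205.7)),((310.7,251),(377.3,260.7))):
    A,B=ray(f,a,.135),ray(f,b,.135);d=A-B;print(A,B,np.degrees(np.arctan2(d[1],d[0])))
L=[]
for n in("top","side"):
    f=eyes.grab_frame(n)
    for t in("basket","basket_grip","tray_mouth","belt_end","printer"): print(n,t,[(np.round(x["position"],3),round(x["confidence"],2)) for x in finder.mark_of(f,t)][:1])
E
```

```text
[ 0.634 -0.065  0.135] [ 0.601 -0.299  0.135] 82.15306392584846
[ 0.437 -0.042  0.135] [ 0.409 -0.274  0.135] 83.13200043653723
top basket [(array([0.515, 0.251, 0.093]), 0.8)]
top basket_grip [(array([0.511, 0.252, 0.301]), 0.86)]
top tray_mouth [(array([ 0.539, -0.054,  0.106]), 0.91)]
top belt_end [(array([ 0.502,  0.456, -0.002]), 0.46)]
top printer [(array([ 0.533, -0.052,  0.003]), 0.92)]
side basket [(array([0.511, 0.254, 0.096]), 0.66)]
side basket_grip [(array([0.515, 0.256, 0.304]), 0.71)]
side tray_mouth [(array([ 0.533, -0.052,  0.104]), 0.93)]
side belt_end [(array([0.511, 0.256, 0.091]), 0.61)]
side printer [(array([ 0.542, -0.048,  0.   ]), 0.74)]
```

>>> move_arm(commands=[[[1, -0.03, -0.1, 0, 0.01], [1, -0.06, -0.25, 0.1, 0.02], [1, -0.11, -0.45, 0.2, 0.03], [1, -0.16, -0.65, 0.25, 0.04], [1, -0.2, -0.85, 0.3, 0.053], [1, -0.235, -0.967, 0.3, 0.053], [1, -0.235, -0.967, 0.3, 0.053]]])

```text
time_s: 7.5
ee_pos: [0.5348, 0.1754, 0.2625]
tcp_rot: [[-0.992, 0.127, -0.001], [0.127, 0.992, -0.002], [0.0, -0.002, -1.0]]
ft_force: [0.1, -0.2, -2.0]
width: 0.0149
gripper_force: 69.7
```

>>> move_arm(commands=[[[1, -0.05, -0.1, 0, 0], [1, -0.12, -0.25, 0.1, 0], [1, -0.2, -0.45, 0.25, 0], [1, -0.28, -0.65, 0.4, 0], [1, -0.35, -0.85, 0.55, 0], [1, -0.39, -0.915, 0.7, 0], [1, -0.39, -0.915, 0.75, 0], [1, -0.39, -0.915, 0.78, 0], [1, -0.39, -0.915, 0.78, 0], [1, -0.39, -0.915, 0.78, 0]]])

```text
time_s: 8.33
ee_pos: [0.5564, 0.1027, 0.2014]
tcp_rot: [[-0.992, 0.123, 0.001], [0.123, 0.992, 0.0], [-0.001, 0.001, -1.0]]
ft_force: [1.0, 0.2, -2.9]
width: 0.0147
gripper_force: 69.7
```

```bash
python3 - <<'E'
from h import *
np.set_printoptions(precision=3,suppress=True)
s=sensors.read_state();print(s["ee_pos"],s["tcp_rot"],s["ft_force"])
for n in("top","side"):
    f=eyes.grab_frame(n); 
    for t in("basket","basket_grip"): print(n,t,[(np.round(x["position"],3),round(x["confidence"],2)) for x in finder.mark_of(f,t)][:1])
save(f,"side2.png")
E
```

```text
[0.556 0.103 0.201] [[-0.992  0.123  0.001]
 [ 0.123  0.992  0.   ]
 [-0.001  0.001 -1.   ]] [ 1.003  0.238 -2.916]
top basket [(array([0.561, 0.098, 0.004]), 0.91)]
top basket_grip [(array([0.557, 0.097, 0.215]), 0.84)]
side basket [(array([0.559, 0.103, 0.004]), 0.55)]
side basket_grip [(array([ 0.523, -0.171,  0.106]), 0.69)]
```

View pics/side2.png

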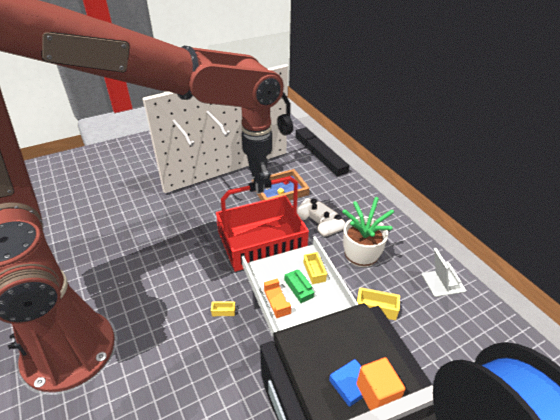

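Basket at (265,225), held upright about 5 mm above the desk, squarely in front of the tray. I slide it in under the lip, set it down and release.

>>> move_arm(commands=[[[1, 0, -0.1, 0, 0], [1, 0, -0.3, 0, 0], [1, 0, -0.5, 0, 0], [1, 0, -0.65, 0, 0], [1, 0, -0.65, 0, 0]]])

```text
time_s: 9.05
ee_pos: [0.5494, 0.0476, 0.2009]
tcp_rot: [[-0.992, 0.126, -0.0], [0.126, 0.992, -0.002], [-0.0, -0.002, -1.0]]
ft_force: [-0.4, -0.5, -2.8]
width: 0.0147
gripper_force: 69.7
```

>>> move_arm(commands=[[[1, 0, -0.1, 0, 0], [1, 0, -0.25, 0, 0], [1, 0, -0.4, 0, 0], [1, 0, -0.52, 0, 0], [1, 0, -0.52, 0.03, 0], [1, 0, -0.52, 0.06, 0], [1, 0, -0.52, 0.085, 0], [1, 0, -0.52, 0.085, 0]]])

```text
time_s: 9.72
ee_pos: [0.5445, 0.0088, 0.1947]
tcp_rot: [[-0.992, 0.124, -0.0], [0.124, 0.992, -0.001], [0.0, -0.001, -1.0]]
ft_force: [-2.4, -2.2, 1.8]
width: 0.0144
gripper_force: 70.3
```

>>> move_arm(commands=[[[0.6, 0, 0, 0, 0], [0.3, 0, 0, 0, 0], [0, 0, 0, 0, 0], [0, 0, 0, 0, 0], [0, 0, 0, 0, 0], [0, 0, 0, 0, 0]]])

```text
time_s: 10.22
ee_pos: [0.5446, 0.009, 0.1941]
tcp_rot: [[-0.992, 0.124, 0.0], [0.124, 0.992, 0.0], [-0.0, 0.0, -1.0]]
ft_force: [-0.0, -0.4, -0.1]
width: 0.0851
gripper_force: 0.0
```

>>> move_arm(commands=[[[0, 0, 0, -0.2, 0], [0, 0, 0, -0.5, 0], [0, 0, 0, -1, 0], [0, 0, 0, -1, 0], [0, 0, 0, -1, 0]]])

```text
time_s: 10.63
ee_pos: [0.5468, 0.0086, 0.278]
tcp_rot: [[-0.992, 0.124, 0.008], [0.124, 0.992, -0.001], [-0.008, 0.0, -1.0]]
ft_force: [-0.9, 0.3, -0.8]
width: 0.0853
gripper_force: 0.0
```

```bash
cat > look.py <<'E'
from h import *
import sys
np.set_printoptions(precision=3,suppress=True)
s=sensors.read_state();print(s["time_s"],s["ee_pos"],s["ft_force"])
L=np.array([.537,-.052]);a=np.radians(-7.2);R=np.array([[np.cos(a),np.sin(a)],[-np.sin(a),np.cos(a)]])
for n in("top","side"):
    f=eyes.grab_frame(n)
    for t in("basket","print_hanger","print_cradle","print_box"): print(n,t,[(np.round(x["position"],3),"pr",R@(np.array(x["position"])[:2]-L),round(x["confidence"],2)) for x in finder.mark_of(f,t)][:3])
    if len(sys.argv)>1: save(f,sys.argv[1]+n+".png")
E
python3 look.py
```

```text
10.6333 [0.547 0.009 0.278] [-0.854  0.252 -0.79 ]
top basket [(array([0.549, 0.006, 0.001]), 'pr', array([0.004, 0.059]), 0.74)]
top print_hanger [(array([ 0.462, -0.181,  0.104]), 'pr', array([-0.058, -0.138]), 0.79)]
top print_cradle [(array([ 0.523, -0.173,  0.103]), 'pr', array([ 0.001, -0.122]), 0.7)]
top print_box [(array([ 0.584, -0.144,  0.103]), 'pr', array([ 0.058, -0.085]), 0.77), (array([ 0.718, -0.254, -0.   ]), 'pr', array([ 0.205, -0.178]), 0.61), (array([ 0.364, -0.073,  0.004]), 'pr', array([-0.169, -0.042]), 0.49)]
side basket [(array([ 0.548,  0.006, -0.   ]), 'pr', array([0.003, 0.059]), 0.78)]
side print_hanger [(array([ 0.459, -0.179,  0.103]), 'pr', array([-0.062, -0.136]), 0.8), (array([ 0.523, -0.173,  0.107]), 'pr', array([ 0.002, -0.122]), 0.32)]
side print_cradle [(array([ 0.521, -0.171,  0.104]), 'pr', array([-0.001, -0.12 ]), 0.61)]
side print_box [(array([ 0.587, -0.14 ,  0.106]), 'pr', array([ 0.06 , -0.081]), 0.86), (array([ 0.713, -0.247, -0.002]), 'pr', array([ 0.199, -0.171]), 0.64), (array([ 0.364, -0.075,  0.002]), 'pr', array([-0.169, -0.045]), 0.51)]
```

Basket stands at printer (0.003, 0.06), upright. Next I rotate the hand 90° so that tool x = out of the tray and tool y = printer x, shut it, and go behind the yellow box.

>>> move_arm(commands=[[[0.5, 0, -0.1, 0, 0.03], [1, 0, -0.3, 0, 0.07], [1, 0, -0.6, 0, 0.11], [1, 0, -0.8, 0, 0.15], [1, 0, -1, 0, 0.19], [1, 0, -1, 0, 0.23], [1, 0, -1, 0, 0.27], [1, 0, -1, 0, 0.31], [1, 0, -1, 0, 0.35], [1, 0, -1, 0, 0.39], [1, 0, -1, 0, 0.43], [1, 0, -1, 0, 0.47], [1, 0, -1, 0, 0.5], [1, 0, -1, 0, 0.5], [1, 0, -1, 0, 0.5]]])

```text
time_s: 12.38
ee_pos: [0.5345, -0.0705, 0.274]
tcp_rot: [[0.122, 0.993, -0.0], [0.993, -0.122, 0.0], [0.0, -0.0, -1.0]]
ft_force: [0.3, -0.8, -0.5]
width: 0.0002
gripper_force: 0.0
```

>>> move_arm(commands=[[[1, -0.4, 0.3, 0, 0], [1, -0.8, 0.6, 0, 0], [1, -1, 0.74, 0, 0], [1, -1, 0.74, 0, 0], [1, -1, 0.74, 0, 0]]])

```text
time_s: 12.8
ee_pos: [0.5834, -0.158, 0.2736]
tcp_rot: [[0.124, 0.992, -0.001], [0.992, -0.124, 0.001], [0.001, -0.001, -1.0]]
ft_force: [-0.4, 0.4, -0.3]
width: -0.0004
gripper_force: 0.0
```

>>> move_arm(commands=[[[1, -0.3, 0, 0.2, 0], [1, -0.65, 0, 0.6, 0], [1, -0.65, 0, 1, 0], [1, -0.65, 0, 1, 0], [1, -0.65, 0, 1, 0]]])

```text
time_s: 13.22
ee_pos: [0.5746, -0.2068, 0.1916]
tcp_rot: [[0.123, 0.992, -0.006], [0.992, -0.123, 0.004], [0.003, -0.006, -1.0]]
ft_force: [-0.4, 0.8, 1.0]
width: -0.0002
gripper_force: 0.0
```

```bash
python3 - <<'E'
from h import *
f=eyes.grab_frame("side"); cv2.imwrite("pics/tray.png",cv2.resize(f["frame"][170:320,190:390],None,fx=4,fy=4,interpolation=2)[:,:,::-1])
s=sensors.read_state();L=np.array([.537,-.052]);a=np.radians(-7.2);R=np.array([[np.cos(a),np.sin(a)],[-np.sin(a),np.cos(a)]]);print(R@(s["ee_pos"][:2]-L),s["ee_pos"],s["qpos"])
E
```

```text
[ 0.05876456 -0.14929079] [ 0.57659009 -0.20747874  0.19433194] [-4.60189897e-01  2.24919874e-01  1.67551139e+00  6.23911340e-04
  1.24251972e+00 -3.37391774e-01]
```

View pics/tray.png

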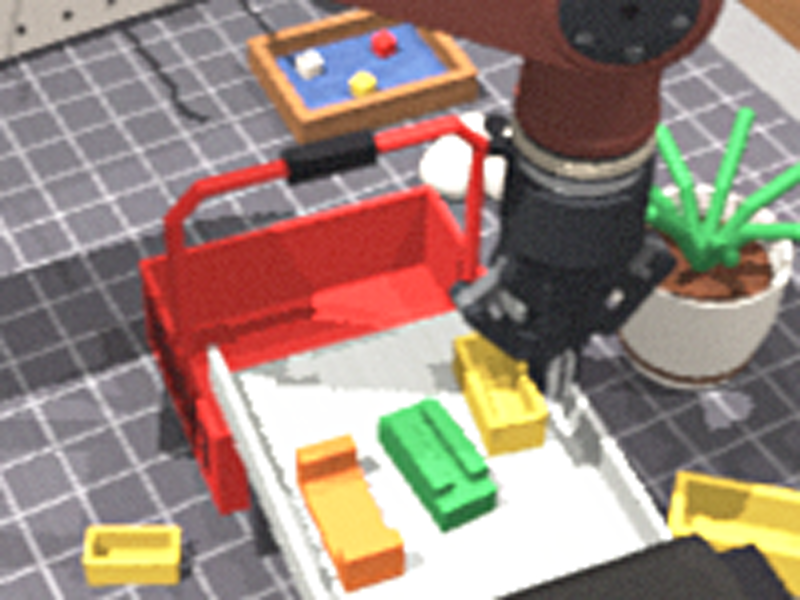

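Hand shut, right behind the yellow box (crop (490,390)); the fingertips are at (562,390). I descend and push.

>>> move_arm(commands=[[[1, 0, 0, 0.3, 0], [1, 0, 0, 0.6, 0], [1, 0, 0, 0.85, 0], [1, 0, 0, 0.96, 0], [1, 0, 0, 0.96, 0], [1, 0, 0, 0.96, 0]]])

```text
time_s: 13.77
ee_pos: [0.5782, -0.2087, 0.1193]
tcp_rot: [[0.123, 0.992, 0.002], [0.992, -0.123, -0.001], [-0.001, 0.002, -1.0]]
ft_force: [0.9, 0.1, -0.1]
width: -0.0002
gripper_force: 0.0
```

>>> move_arm(commands=[[[1, 0.1, 0, 0, 0], [1, 0.2, 0, 0, 0], [1, 0.3, 0, 0, 0], [1, 0.4, 0, 0, 0], [1, 0.5, 0, 0, 0], [1, 0.6, 0, 0, 0], [1, 0.7, 0, 0, 0], [1, 0.8, 0, 0, 0], [1, 0.9, 0, 0, 0], [1, 1, 0, 0, 0], [1, 1, 0, 0, 0]]])

```text
time_s: 14.68
ee_pos: [0.5868, -0.1276, 0.1171]
tcp_rot: [[0.123, 0.992, -0.0], [0.992, -0.123, 0.001], [0.001, -0.001, -1.0]]
ft_force: [-0.1, -0.1, -0.4]
width: -0.0003
gripper_force: 0.0
```

```bash
python3 look.py | grep -v -e hanger -e cradle
```

```text
14.6833 [ 0.587 -0.128  0.117] [-0.137 -0.11  -0.44 ]
top basket [(array([ 0.546,  0.006, -0.002]), 'pr', array([0.002, 0.059]), 0.94)]
top print_box [(array([ 0.718, -0.249, -0.002]), 'pr', array([ 0.204, -0.173]), 0.75), (array([ 0.589, -0.077,  0.102]), 'pr', array([ 0.054, -0.018]), 0.58)]
side basket [(array([ 0.525, -0.17 ,  0.105]), 'pr', array([ 0.003, -0.119]), 0.72), (array([0.728, 0.299, 0.002]), 'pr', array([0.145, 0.372]), 0.33), (array([ 0.544, -0.048,  0.002]), 'pr', array([0.007, 0.005]), 0.28)]
side print_box [(array([ 0.716, -0.248,  0.001]), 'pr', array([ 0.203, -0.172]), 0.61), (array([ 0.366, -0.074,  0.005]), 'pr', array([-0.167, -0.043]), 0.52), (array([ 0.588, -0.078,  0.104]), 'pr', array([ 0.053, -0.02 ]), 0.45)]
```

>>> move_arm(commands=[[[1, 0.12, 0, 0, 0], [1, 0.25, 0, 0, 0], [1, 0.4, 0, 0, 0], [1, 0.55, 0, 0, 0], [1, 0.7, 0, 0, 0], [1, 0.82, 0, 0, 0], [1, 0.82, 0, 0, 0], [1, 0.82, 0, 0, 0]]])

```text
time_s: 15.85
ee_pos: [0.595, -0.0634, 0.1172]
tcp_rot: [[0.122, 0.992, -0.0], [0.992, -0.122, -0.0], [-0.0, -0.0, -1.0]]
ft_force: [0.3, -0.2, -0.7]
width: 0.0002
gripper_force: 0.0
```

```bash
python3 look.py | grep -v -e hanger -e cradle
```

```text
15.85 [ 0.595 -0.063  0.117] [ 0.342 -0.163 -0.732]
top basket [(array([0.547, 0.009, 0.   ]), 'pr', array([0.002, 0.062]), 0.91), (array([0.778, 0.107, 0.004]), 'pr', array([0.219, 0.188]), 0.4)]
top print_box [(array([ 0.718, -0.251, -0.   ]), 'pr', array([ 0.204, -0.175]), 0.71), (array([ 0.586, -0.061,  0.035]), 'pr', array([ 0.05 , -0.003]), 0.6), (array([ 0.504,  0.454, -0.001]), 'pr', array([-0.096,  0.498]), 0.22)]
side basket [(array([ 0.547,  0.009, -0.001]), 'pr', array([0.003, 0.061]), 0.88)]
side print_box [(array([ 0.714, -0.249, -0.   ]), 'pr', array([ 0.2  , -0.173]), 0.95), (array([ 0.365, -0.076,  0.001]), 'pr', array([-0.167, -0.046]), 0.58)]
```

>>> move_arm(commands=[[[1, -0.1, 0, -0.3, 0], [1, -0.4, 0, -0.6, 0], [1, -0.8, 0, -0.6, 0], [1, -1, 0, -0.6, 0], [1, -1, 0, -0.6, 0]]])

```text
time_s: 16.77
ee_pos: [0.5853, -0.1474, 0.1664]
tcp_rot: [[0.128, 0.992, 0.002], [0.992, -0.128, -0.002], [-0.002, 0.002, -1.0]]
ft_force: [-0.0, 0.5, -0.5]
width: 0.0001
gripper_force: 0.0
```

>>> move_arm(commands=[[[1, -0.4, -0.3, 0, 0], [1, -0.8, -0.6, 0, 0], [1, -1, -0.7, 0, 0], [1, -1, -0.7, 0, 0]]])

```text
time_s: 17.1
ee_pos: [0.5173, -0.218, 0.1648]
tcp_rot: [[0.128, 0.992, -0.002], [0.992, -0.128, -0.0], [-0.0, -0.002, -1.0]]
ft_force: [1.0, -0.1, 0.6]
width: -0.0002
gripper_force: 0.0
```

>>> move_arm(commands=[[[1, -0.3, 0, 0, 0], [1, -0.3, 0, 0.2, 0], [1, -0.3, 0, 0.4, 0], [1, -0.3, 0, 0.6, 0], [1, -0.3, 0, 0.6, 0], [1, -0.3, 0, 0.6, 0]]])

```text
time_s: 17.6
ee_pos: [0.5161, -0.2384, 0.1161]
tcp_rot: [[0.124, 0.992, -0.002], [0.992, -0.124, 0.002], [0.002, -0.003, -1.0]]
ft_force: [-0.1, -0.9, 0.9]
width: 0.0001
gripper_force: 0.0
```

```bash
python3 look.py;python3 - <<'E'
from h import *
s=sensors.read_state();L=np.array([.537,-.052]);a=np.radians(-7.2);R=np.array([[np.cos(a),np.sin(a)],[-np.sin(a),np.cos(a)]]);print(R@(s["ee_pos"][:2]-L))
E
```

```text
17.6 [ 0.516 -0.238  0.116] [-0.108 -0.941  0.853]
top basket [(array([0.547, 0.005, 0.   ]), 'pr', array([0.003, 0.057]), 0.94), (array([ 0.523, -0.172,  0.105]), 'pr', array([ 0.001, -0.121]), 0.63)]
top print_hanger [(array([ 0.462, -0.183,  0.104]), 'pr', array([-0.058, -0.14 ]), 0.63), (array([ 0.526, -0.168,  0.105]), 'pr', array([ 0.004, -0.117]), 0.21)]
top print_cradle [(array([ 0.524, -0.172,  0.102]), 'pr', array([ 0.002, -0.12 ]), 0.76), (array([ 0.791, -0.085, -0.004]), 'pr', array([ 0.256, -0.001]), 0.63)]
top print_box [(array([ 0.363, -0.075,  0.005]), 'pr', array([-0.17 , -0.045]), 0.71), (array([ 0.588, -0.061,  0.036]), 'pr', array([ 0.052, -0.002]), 0.65), (array([ 0.718, -0.249, -0.003]), 'pr', array([ 0.204, -0.173]), 0.59)]
side basket [(array([0.548, 0.012, 0.   ]), 'pr', array([0.003, 0.065]), 0.87), (array([ 0.525, -0.173,  0.109]), 'pr', array([ 0.003, -0.121]), 0.56)]
side print_hanger [(array([ 0.461, -0.178,  0.104]), 'pr', array([-0.059, -0.135]), 0.97)]
side print_cradle [(array([ 0.522, -0.172,  0.103]), 'pr', array([-0.   , -0.121]), 0.73)]
side print_box [(array([ 0.714, -0.25 , -0.   ]), 'pr', array([ 0.2  , -0.174]), 0.89), (array([ 0.364, -0.074,  0.003]), 'pr', array([-0.169, -0.044]), 0.81)]
[ 0.00350384 -0.18916772]
```

>>> move_arm(commands=[[[1, 0.12, 0, 0, 0], [1, 0.25, 0, 0, 0], [1, 0.4, 0, 0, 0], [1, 0.55, 0, 0, 0], [1, 0.7, 0, 0, 0], [1, 0.85, 0, 0, 0], [1, 1, 0, 0, 0]]])

```text
time_s: 18.68
ee_pos: [0.5266, -0.159, 0.1173]
tcp_rot: [[0.124, 0.992, -0.0], [0.992, -0.124, 0.0], [0.0, -0.0, -1.0]]
ft_force: [-0.5, -0.1, 0.9]
width: -0.0
gripper_force: 0.1
```

>>> move_arm(commands=[[[1, 0.15, 0, 0, 0], [1, 0.3, 0, 0, 0], [1, 0.45, 0, 0, 0], [1, 0.6, 0, 0, 0], [1, 0.75, 0, 0, 0], [1, 0.9, 0, 0, 0], [1, 1, 0, 0, 0]]])

```text
time_s: 19.27
ee_pos: [0.5366, -0.0796, 0.1173]
tcp_rot: [[0.124, 0.992, -0.0], [0.992, -0.124, 0.0], [0.0, -0.0, -1.0]]
ft_force: [0.2, 0.7, 0.3]
width: -0.0003
gripper_force: 0.0
```

>>> move_arm(commands=[[[1, 0.15, 0, 0, 0], [1, 0.3, 0, 0, 0], [1, 0.35, 0, 0, 0], [1, 0.35, 0, 0, 0], [1, 0.35, 0, 0, 0]]])

```text
time_s: 19.68
ee_pos: [0.54, -0.0533, 0.1173]
tcp_rot: [[0.124, 0.992, -0.0], [0.992, -0.124, -0.0], [-0.0, -0.0, -1.0]]
ft_force: [0.8, -0.2, 0.4]
width: -0.0002
gripper_force: 0.0
```

```bash
python3 look.py
```

```text
19.6833 [ 0.54  -0.053  0.117] [ 0.817 -0.201  0.412]
top basket [(array([ 0.549,  0.005, -0.003]), 'pr', array([0.005, 0.058]), 0.77)]
top print_hanger []
top print_cradle [(array([0.553, 0.023, 0.038]), 'pr', array([0.006, 0.077]), 0.48), (array([ 0.791, -0.083, -0.002]), 'pr', array([0.256, 0.001]), 0.26)]
top print_box [(array([ 0.719, -0.252, -0.006]), 'pr', array([ 0.206, -0.176]), 0.75), (array([ 0.464, -0.18 ,  0.102]), 'pr', array([-0.057, -0.137]), 0.43), (array([ 0.547,  0.007, -0.   ]), 'pr', array([0.002, 0.06 ]), 0.15)]
side basket [(array([ 0.546,  0.008, -0.002]), 'pr', array([0.001, 0.061]), 0.66)]
side print_hanger [(array([ 0.459, -0.179,  0.105]), 'pr', array([-0.062, -0.135]), 0.86)]
side print_cradle [(array([0.556, 0.022, 0.035]), 'pr', array([0.009, 0.076]), 0.71)]
side print_box [(array([ 0.714, -0.25 , -0.001]), 'pr', array([ 0.2  , -0.174]), 0.95)]
```

Cradle is in the basket. Next the hanger.

>>> move_arm(commands=[[[1, -0.1, 0, -0.3, 0], [1, -0.4, 0, -0.6, 0], [1, -0.8, 0, -0.6, 0], [1, -1, 0, -0.6, 0], [1, -1, 0, -0.6, 0]]])

```text
time_s: 20.6
ee_pos: [0.5303, -0.136, 0.1664]
tcp_rot: [[0.127, 0.992, 0.002], [0.992, -0.127, -0.002], [-0.002, 0.002, -1.0]]
ft_force: [-0.1, 0.6, -0.6]
width: 0.0001
gripper_force: 0.0
```

>>> move_arm(commands=[[[1, -0.4, -0.3, 0, 0], [1, -0.8, -0.6, 0, 0], [1, -1, -0.78, 0, 0], [1, -1, -0.78, 0, 0]]])

```text
time_s: 20.93
ee_pos: [0.4553, -0.2058, 0.1646]
tcp_rot: [[0.128, 0.992, -0.003], [0.992, -0.128, 0.0], [-0.0, -0.003, -1.0]]
ft_force: [0.7, -0.4, 0.8]
width: 0.0001
gripper_force: 0.0
```

>>> move_arm(commands=[[[1, -0.3, 0, 0, 0], [1, -0.52, 0, 0, 0], [1, -0.52, 0, 0.1, 0], [1, -0.52, 0, 0.3, 0], [1, -0.52, 0, 0.5, 0], [1, -0.52, 0, 0.6, 0], [1, -0.52, 0, 0.6, 0]]])

```text
time_s: 21.52
ee_pos: [0.4514, -0.2431, 0.1143]
tcp_rot: [[0.124, 0.992, -0.005], [0.992, -0.123, 0.004], [0.004, -0.005, -1.0]]
ft_force: [-0.6, 1.6, 0.7]
width: 0.0004
gripper_force: 0.0
```

```bash
python3 - <<'E'
from h import *
s=sensors.read_state();L=np.array([.537,-.052]);a=np.radians(-7.2);R=np.array([[np.cos(a),np.sin(a)],[-np.sin(a),np.cos(a)]]);print(R@(s["ee_pos"][:2]-L),s["ee_pos"],s["ft_force"])
for n in("top","side"):
    f=eyes.grab_frame(n);print([(R@(np.array(x["position"])[:2]-L),x["confidence"]) for x in finder.mark_of(f,"print_hanger")][:1])
E
```

```text
[-0.06094018 -0.20033231] [ 0.45143205 -0.2431148   0.11425726] [-0.58274107  1.57801549  0.71494638]
[(array([-0.05705113, -0.13642616]), 0.67)]
[(array([-0.06352495, -0.13704241]), 0.43)]
```

>>> move_arm(commands=[[[1, 0.12, 0, 0, 0], [1, 0.25, 0, 0, 0], [1, 0.4, 0, 0, 0], [1, 0.55, 0, 0, 0], [1, 0.7, 0, 0, 0], [1, 0.85, 0, 0, 0], [1, 1, 0, 0, 0]]])

```text
time_s: 22.3
ee_pos: [0.463, -0.1648, 0.1173]
tcp_rot: [[0.124, 0.992, 0.0], [0.992, -0.124, 0.0], [0.0, 0.0, -1.0]]
ft_force: [0.3, 0.0, -0.4]
width: 0.0002
gripper_force: 0.2
```

>>> move_arm(commands=[[[1, 0.15, 0, 0, 0], [1, 0.3, 0, 0, 0], [1, 0.45, 0, 0, 0], [1, 0.6, 0, 0, 0], [1, 0.75, 0, 0, 0], [1, 0.9, 0, 0, 0], [1, 1, 0, 0, 0]]])

```text
time_s: 22.88
ee_pos: [0.4729, -0.0855, 0.1172]
tcp_rot: [[0.124, 0.992, -0.0], [0.992, -0.124, 0.0], [0.0, -0.0, -1.0]]
ft_force: [-0.3, -0.2, 0.5]
width: 0.0002
gripper_force: 0.2
```

>>> move_arm(commands=[[[1, 0.15, 0, 0, 0], [1, 0.3, 0, 0, 0], [1, 0.45, 0, 0, 0], [1, 0.48, 0, 0, 0], [1, 0.48, 0, 0, 0], [1, 0.48, 0, 0, 0]]])

```text
time_s: 23.38
ee_pos: [0.4776, -0.0488, 0.1172]
tcp_rot: [[0.124, 0.992, -0.0], [0.992, -0.124, -0.0], [-0.0, -0.0, -1.0]]
ft_force: [-0.3, -0.6, -0.7]
width: 0.0001
gripper_force: 0.0
```

>>> move_arm(commands=[[[1, -0.2, 0, -0.3, 0], [1, -0.6, 0, -0.6, 0], [1, -1, 0, -1, 0], [1, -1, 0, -1, 0], [1, -1, 0, -1, 0], [1, -1, 0, -1, 0]]])

```text
time_s: 23.88
ee_pos: [0.4673, -0.1285, 0.197]
tcp_rot: [[0.126, 0.992, -0.0], [0.992, -0.126, 0.001], [0.001, -0.0, -1.0]]
ft_force: [-0.6, 0.1, -0.7]
width: -0.0004
gripper_force: 0.0
```

```bash
python3 look.py fin; python3 - <<'E'
import cv2,numpy as np
a=cv2.imread("pics/fintop.png")[170:270,250:350];b=cv2.imread("pics/finside.png")[170:290,190:310]
cv2.imwrite("pics/fin.png",np.hstack([cv2.resize(a,(400,400),interpolation=2),cv2.resize(b,(400,400),interpolation=2)]))
E
```

```text
23.8833 [ 0.467 -0.128  0.197] [-0.639  0.079 -0.722]
top basket [(array([0.551, 0.005, 0.002]), 'pr', array([0.007, 0.058]), 0.96)]
top print_hanger [(array([0.494, 0.052, 0.038]), 'pr', array([-0.056,  0.097]), 0.6), (array([ 0.793, -0.082, -0.004]), 'pr', array([0.258, 0.002]), 0.4)]
top print_cradle [(array([0.552, 0.024, 0.034]), 'pr', array([0.005, 0.078]), 0.43), (array([ 0.472, -0.448,  0.16 ]), 'pr', array([-0.015, -0.401]), 0.19)]
top print_box [(array([ 0.716, -0.25 , -0.001]), 'pr', array([ 0.202, -0.174]), 0.86), (array([ 0.587, -0.06 ,  0.035]), 'pr', array([ 0.051, -0.002]), 0.66), (array([ 0.37 , -0.073,  0.005]), 'pr', array([-0.164, -0.042]), 0.51)]
side basket [(array([ 0.547,  0.008, -0.002]), 'pr', array([0.003, 0.061]), 0.78)]
side print_hanger [(array([0.49 , 0.055, 0.034]), 'pr', array([-0.06,  0.1 ]), 0.63)]
side print_cradle [(array([0.552, 0.023, 0.036]), 'pr', array([0.006, 0.076]), 0.43), (array([ 0.472, -0.448,  0.16 ]), 'pr', array([-0.015, -0.401]), 0.3)]
side print_box [(array([ 0.713, -0.248, -0.001]), 'pr', array([ 0.199, -0.172]), 0.82), (array([ 0.363, -0.077, -0.001]), 'pr', array([-0.169, -0.047]), 0.76), (array([0.775, 0.108, 0.002]), 'pr', array([0.216, 0.189]), 0.38)]
```

View pics/fin.png

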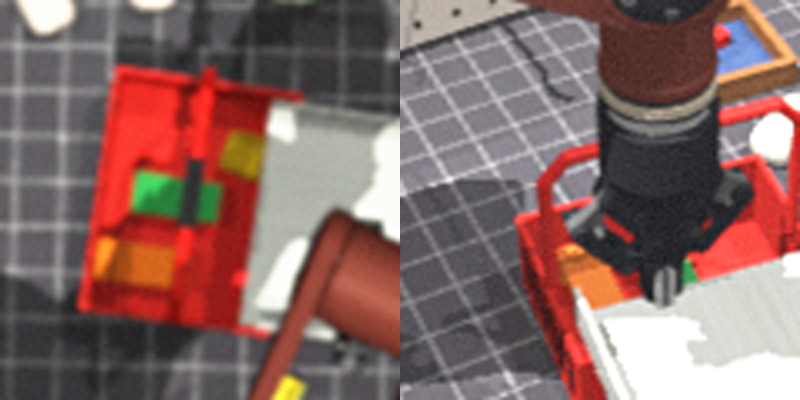

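The picture shows all three prints in the basket: orange (135,265), green (175,197) and yellow (243,152). The basket is upright against the tray. The yellow box leans on the inside of the basket wall. Its diagonal plus the basket floor (85 mm) stays below the tray's underside at 99 mm, so it can't touch the printer. Handing in.

```bash
python3 -c "
from cell import robot
print(robot.finish_job())"
```

```text
the job is handed in; nothing more can be done
None
```

I handed the job in at about 24 s of the 72 s allowed: the basket stands upright against the open end of the tray with all three finished prints in it. The arm never touched the blue print or anything else on the desk, and no verdict came back.

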